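Pack the last two spool valves into the round wash pot

ROBOT

A 6-joint arm with a two-finger parallel gripper is mounted at the origin on the work surface. World frame = base frame: x ahead of the robot, y to its left, z up, the work surface at z = 0. Lengths are in m, angles in rad, forces in N, time in s.
With the tool pointing down it reaches from about 0.25 to 0.725 m from the base axis. Payload 9.7 kg.
Tool frame: the origin (TCP) lies midway between the tips of the shut fingers; the grasp point (between the pads) lies 19 mm behind it (robot.hold_point_z is the distance from the TCP to the grasp point, in m); y points along the fingers, z is the direction in which the jaws open and shut, and the axes are right-handed (so a half turn about y gives the same grasp; the last joint's range is limited). The gripper opens to 85 mm and grips with 20 to 120 N. Pads are 22 mm wide; open, the fingers measure 114 mm over their backs; the gripper's body (76 mm by 85 mm) begins 54 mm behind the grasp point. The pads swing forward as they close: fully open they stand 13 mm farther back than shut.
Start: joints at [1.146, 0.087, 0.176, 1.66, 0, 1.571], TCP at [0.227, 0.501, 0.195] pointing down, gripper open.
Joint ranges: [-3.13, 3.13], [-0.85, 1.81], [-1.15, 1.24], [-2.2, 2.28], [-1.44, 1.52], [-3.14, 3.14]. Speed limits (rad/s): [2.22, 2.22, 2.57, 3.14, 3.14, 3.14].

INTERFACE

Orientations are given as a rotation vector (axis times angle).
In Python, from plant import robot gives the robot as it stands.
- The arm moves only by the tool apply_moves, never from a script. Its argument "series" is a list that holds one entry, the list of rows, each a list of 7 numbers: the opening, from 0 (shut) to 1 (fully open), then the shift along the tool's x, y, z in cm, then the turn, a rotation vector about the tool's x, y, z in rad. A call has 1 to 20 rows; each row is the pose to reach, as a shift and turn from the pose commanded when the call began, along the tool's axes at that moment; what a row does not reach only later rows make up. A row lasts 1/12 s, in which the tool goes at most 41.7 mm and 7.16 degrees, less where a joint would pass 70% of its speed; a pose out of reach is approached as far as the arm can. A call with a gripper value outside its range is refused whole. The fingers move at their own pace and stop on an object; "newtons" is the grip in N (left out, the last holds). Time passes only in rows, so rows that repeat a pose let the fingers close. It gives the time, the measured TCP pose, the force and the opening at its end, in the units of the state.
- robot.sense(): the state, without advancing time (a new reading comes with each control period).
- robot.read_camera(name): name is "scene" or "top" or "wrist"; returns a dict with "pixels" (480x640x3 uint8, red, green, blue), "range_z" (480x640 float32, m along the optical axis (not along the pixel's ray), 0 where there is no reading), "fx", "fy", "cx", "cy" (pixels), "R" (3x3) and "t" (3): a world point X has camera coordinates R X + t. Camera axes: x right, y down, z forward; pixel columns grow to the right and rows downward; lengths in m; the calibration is good to about 2 mm. A picture is of the moment at which its call begins.
- robot.job_done(): hands the job in, once; it reports no verdict.
Trained networks look in a picture, given as the dict that the camera call returned (one of the last four; its "shot" number tells which), for a name from the list of things; names that differ only in an ending like _2 or _b are one class to them, and where a whole thing is asked for, a point or a joint stands for the part that bears it (a point fixed in the world has none). Each returns a list of dicts, best first, with "p" (0 to 1); they miss things now and then, are a little off and sometimes report something else, mostly with a low value. They report only what shows in the picture. A call takes as long as a camera call. They do not tell look-alikes from the thing itself.
- robot.boxes_of(picture, label): "extent" ([centre column, centre row, width, height] in pixels, round what is visible of it).
- robot.mark_of(picture, label): "pixel" ([row, column] in pixels: a listed point, or the origin of a listed thing).
The state is a dict: "time_s": time; "q": joint angles; "qd": joint speeds; "effort": joint torques, N m; "position": TCP position; "orientation": TCP orientation; "wrist_force": force on the tool from outside, world axes, zero at the start; "ft_torque": the same for the moment, N m; "finger_gap": finger opening in m.
Only numpy, scipy, OpenCV 4.12 (cv2) and the standard library are available. Lean on these libraries where they do the work, as an engineer would, in place of code of your own. Each camera call takes 0.05 s, during which the arm holds its last target. There are 200 camera calls.

TASK

Pack the two nickel-plated spool valves that stand loose on the bench into the round blue wash pot with the other five, so that all seven stand upright on its floor, stems up, in a tight hexagonal cluster: one in the middle and six round it. Lower them in rather than dropping them, don't tip any valve over, and leave the other things on the bench where they are.

Things in the scene. Friction and masses are not known exactly. Their poses are not given: they have to be found in the camera images.
- pot: fixed round blue wash pot, open at the top: inner diameter 124 mm, wall 4 mm thick, rim 70 mm above the bench, inner floor 6 mm above the bench. Origin on its axis at bench level, z up. Its own yaw means nothing. Seven spool valves fit only as one in the middle and six round it, the ring centres about 42 mm from the pot's axis (a few mm of play in all)
- spool_a: nickel-plated spool valve, about 0.5 kg: body 38 mm diameter, 88 mm tall, two shallow grooves; on top a stem 14 mm diameter, 47 mm long (135 mm overall); foot edge bevelled (28 mm at the bottom, full width 6 mm up). Origin at the centre of the foot, z along the axis to the stem. Starts standing free on the bench, stem up.
- spool_b: nickel-plated spool valve, about 0.5 kg: body 38 mm diameter, 88 mm tall, two shallow grooves; on top a stem 14 mm diameter, 47 mm long (135 mm overall); foot edge bevelled (28 mm at the bottom, full width 6 mm up). Origin at the centre of the foot, z along the axis to the stem. Starts standing free on the bench, stem up.
- spool_c: nickel-plated spool valve, about 0.5 kg: body 38 mm diameter, 88 mm tall, two shallow grooves; on top a stem 14 mm diameter, 47 mm long (135 mm overall); foot edge bevelled (28 mm at the bottom, full width 6 mm up). Origin at the centre of the foot, z along the axis to the stem. Starts standing in the middle of the pot, stem up.
- spool_d: nickel-plated spool valve, about 0.5 kg: body 38 mm diameter, 88 mm tall, two shallow grooves; on top a stem 14 mm diameter, 47 mm long (135 mm overall); foot edge bevelled (28 mm at the bottom, full width 6 mm up). Origin at the centre of the foot, z along the axis to the stem. Starts standing in the pot, stem up, one of four side by side (60 degrees apart) round the middle one; the rest of the ring is empty.
- spool_e: nickel-plated spool valve, about 0.5 kg: body 38 mm diameter, 88 mm tall, two shallow grooves; on top a stem 14 mm diameter, 47 mm long (135 mm overall); foot edge bevelled (28 mm at the bottom, full width 6 mm up). Origin at the centre of the foot, z along the axis to the stem. Starts standing in the pot, stem up, one of four side by side (60 degrees apart) round the middle one; the rest of the ring is empty.
- spool_f: nickel-plated spool valve, about 0.5 kg: body 38 mm diameter, 88 mm tall, two shallow grooves; on top a stem 14 mm diameter, 47 mm long (135 mm overall); foot edge bevelled (28 mm at the bottom, full width 6 mm up). Origin at the centre of the foot, z along the axis to the stem. Starts standing in the pot, stem up, one of four side by side (60 degrees apart) round the middle one; the rest of the ring is empty.
- spool_g: nickel-plated spool valve, about 0.5 kg: body 38 mm diameter, 88 mm tall, two shallow grooves; on top a stem 14 mm diameter, 47 mm long (135 mm overall); foot edge bevelled (28 mm at the bottom, full width 6 mm up). Origin at the centre of the foot, z along the axis to the stem. Starts standing in the pot, stem up, one of four side by side (60 degrees apart) round the middle one; the rest of the ring is empty.
- dowel: bystander: blued steel dowel, 26 mm diameter, 90 mm tall, standing on the bench. Origin at the centre of its foot
- relay: bystander: green enamel relay housing, about 75 x 60 mm and 86 mm tall with a brass gland on one side. Origin at the centre of its underside
- washer: bystander: bronze thrust washer lying flat, 90 mm outside, 48 mm hole, 8 mm thick. Origin at the centre of its underside
- wrench: bystander: steel wrench about 190 mm long lying on the bench. Origin in its underside
- oil: bystander: amber oil bottle with a red cap, 60 mm diameter, 150 mm tall. Origin at the centre of its underside
Not all that is in view belongs to the job. Leave any purple or yellow look-alike of the spool_e alone.

How it is judged:
By the outcome, as a careful person would: the job done as asked, in the order asked, and still so for the second after the job is handed in, with the robot touching nothing.
It also fails if it takes over 69 s, if anything falls off the work surface, if the arm or the gripper's body presses on something with over 40 N, if the wrist force passes 120 N, or if a joint passes its speed limit or range.

## Working session

There is one attempt and no reset: what is moved stays moved. The work goes in short steps, Python scripts to look and compute and a tool call to move; the robot and the scene stay as the last step left them, time stands still between calls to the robot, and variables do not carry over. Pictures are saved under pics/ and viewed, about 8 in all and at most 12, crops included, and the job is handed in when it is done.

Besides the shell and the picture viewer there is one more tool, called after "Emit:" by a JSON object that holds its "method" and its "body", one argument or row to a line. apply_moves: Moves the arm, as the interface text tells. Its arguments: {"type":"object","properties":{"series":{"type":"array"},"newtons":{"type":"number"}},"required":["series"]}

```bash
mkdir -p pics; ls
cat > h.py <<'E'
import numpy as np, cv2
from plant import robot
def snap(n,f=None):
    p=robot.read_camera(n)
    if f: cv2.imwrite('pics/'+f,cv2.cvtColor(p['pixels'],cv2.COLOR_RGB2BGR))
    return p
def cloud(p):
    z=p['range_z'].astype(float); v,u=np.mgrid[:480,:640]
    c=np.stack([(u-p['cx'])/p['fx']*z,(v-p['cy'])/p['fy']*z,z],-1)
    w=(c-p['t'])@np.array(p['R']); w[z==0]=np.nan
    return w
E
python3 - <<'E'
from h import *
for n in ['top','scene']:
    p=snap(n,n+'0.png'); w=cloud(p)
    print(n,np.array(p['R']).round(3).tolist(),np.array(p['t']).round(3),p['fx'])
    for l in ['spool_a','pot']:
        for b in robot.boxes_of(p,l): print(l,np.round(b['extent']),round(b['p'],2))
    # stem tops: z in 0.125..0.15
    m=((w[...,2]>.122)&(w[...,2]<.155)).astype(np.uint8)
    k,lab,st,c=cv2.connectedComponentsWithStats(m)
    for i in range(1,k):
        if st[i,4]>8: q=w[lab==i]; print(st[i],np.nanmedian(q,0).round(3),q[:,2].max().round(3))
s=robot.sense();print(s)
E
```

```text
pics
top [[0.025, -1.0, 0.013], [-0.985, -0.026, -0.173], [0.173, -0.008, -0.985]] [-0.041  0.588  0.826] 458.37366673002526
spool_a [196. 236.  31.  28.] 0.95
spool_a [322. 253.  19.  24.] 0.95
spool_a [319. 228.  22.  21.] 0.93
spool_a [361. 250.  32.  28.] 0.84
spool_a [267. 248.  27.  26.] 0.81
spool_a [342. 242.  74.  74.] 0.73
spool_a [318. 320.  19.  23.] 0.67
spool_a [339. 263.  22.  25.] 0.64
spool_a [446. 344.  28.  18.] 0.6
spool_a [339. 242.  22.  28.] 0.59
pot [342. 244.  72.  76.] 0.79
[ 38  58  16  21 184] [0.872 0.49  0.139] 0.155
[ 17 109  31   5  84] [0.788 0.497 0.148] 0.155
[473 147  21  20 276] [ 0.728 -0.302  0.149] 0.153
[315 219   8   9  63] [ 0.601 -0.015  0.141] 0.145
[178 223  10   9  69] [0.589 0.221 0.135] 0.138
[337 229   8  10  65] [ 0.583 -0.053  0.141] 0.145
[256 236   9   9  61] [0.57  0.086 0.135] 0.138
[359 240   9   9  65] [ 0.567 -0.092  0.141] 0.144
[317 242   8  10  63] [ 0.56  -0.019  0.141] 0.144
[339 253   8   9  60] [ 0.543 -0.057  0.141] 0.147
[314 315   8   8  52] [ 0.439 -0.017  0.135] 0.138
[451 341  11   9  70] [ 0.401 -0.25   0.134] 0
[... 1196 characters left out ...]
7] 0.155
[145 285  21  25 403] [ 0.74  -0.304  0.148] 0.152
{'time_s': 0.3, 'q': array([ 1.14601023e+00,  8.70876150e-02,  1.75639861e-01,  1.65980369e+00,
       -8.42423057e-06,  1.57080727e+00]), 'qd': array([ 0.00040963, -0.00256552,  0.00175754,  0.00119926,  0.00045007,
       -0.00210919]), 'effort': array([-4.99920770e-04, -5.19563556e+01,  4.64317453e+01,  6.48034926e-03,
        1.50022356e-05,  1.62868861e-05]), 'position': array([0.22663138, 0.50102953, 0.19494742]), 'orientation': array([-1.54544439,  0.33327014, -0.33313152]), 'wrist_force': array([-0.12452285,  0.16438884,  0.11253788]), 'ft_torque': array([0.01819543, 0.00785212, 0.01453053]), 'finger_gap': 0.085548239227588}
```

View pics/top0.png

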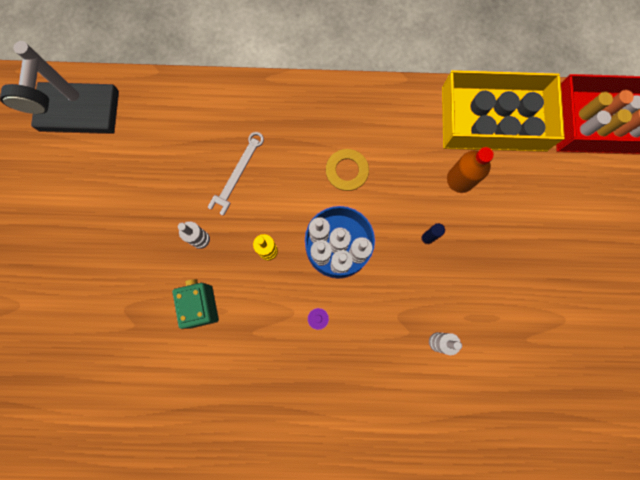

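View pics/scene0.png

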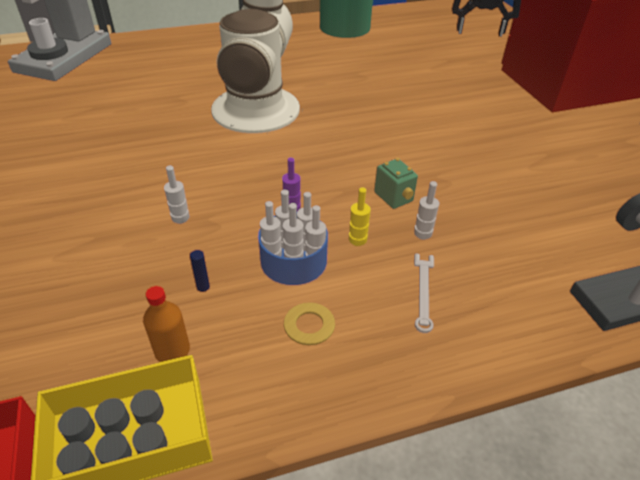

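Run:
```python
from h import *
from scipy.spatial.transform import Rotation as R
print(R.from_rotvec(robot.sense()['orientation']).as_matrix().round(3), robot.hold_point_z)
p=snap('wrist','w0.png');print(np.array(p['R']).round(3),np.array(p['t']).round(3))
p=snap('top');w=cloud(p)
from scipy.optimize import least_squares
# pot rim: z ~0.07 near pot
m=(abs(w[...,2]-.070)<.006)&(abs(w[...,0]-.56)<.11)&(abs(w[...,1]+.055)<.11)
q=w[m];c=p['pixels'][m]; b=c[:,2].astype(int)-c[:,0]>25; q=q[b][:,:2]
f=least_squares(lambda x:np.hypot(*(q-x[:2]).T)-x[2],[.56,-.055,.064],loss='soft_l1',f_scale=.002)
print(len(q),f.x)
```

```text
[[ 0.911 -0.     0.412]
 [-0.412 -0.     0.911]
 [ 0.    -1.    -0.   ]] 0.0187
[[ 0.412  0.911 -0.001]
 [ 0.869 -0.393  0.301]
 [ 0.274 -0.125 -0.954]] [-0.549 -0.039  0.38 ]
467 [ 0.58489496 -0.05334314  0.06339095]
```

The top picture shows the pot at about (340,242), with empty ring slots to the right and top-right. The loose nickel spools are at (193,235) and (446,344), and the yellow (265,246) and purple (318,318) ones are look-alikes. The scene view agrees. Empty slots lie at azimuths of about 306° and 6° from the middle. Next I hover over the left spool.

Emit:
{"method": "apply_moves", "body": {
  "series": [
    [[1, 44.8, 0, -10.5, 0, 0, 0], [1, 44.8, 0, -10.5, 0, 0, 0], [1, 44.8, 0, -10.5, 0, 0, 0], [1, 44.8, 0, -10.5, 0, 0, 0], [1, 44.8, 0, -10.5, 0, 0, 0], [1, 44.8, 0, -10.5, 0, 0, 0], [1, 44.8, 0, -10.5, 0, 0, 0], [1, 44.8, 0, -10.5, 0, 0, 0], [1, 44.8, 0, -10.5, 0, 0, 0], [1, 44.8, 0, -10.5, 0, 0, 0], [1, 44.8, 0, -10.5, 0, 0, 0], [1, 44.8, 0, -10.5, 0, 0, 0], [1, 44.8, 0, -10.5, 0, 0, 0], [1, 44.8, 0, -10.5, 0, 0, 0], [1, 44.8, 0, -10.5, 0, 0, 0]]
  ],
  "newtons": 50
}}

```text
time_s: 1.65
position: [0.5909, 0.2216, 0.1954]
orientation: [-1.545, 0.333, -0.332]
wrist_force: [0.3, -0.0, 0.2]
finger_gap: 0.0855
```

```bash
cat >> h.py <<'E'
from scipy.spatial.transform import Rotation as Ro
from scipy.optimize import least_squares
def T():
    s=robot.sense(); return np.array(s['position']),Ro.from_rotvec(s['orientation']).as_matrix(),s
def tool(target):
    """cm along tool axes from the measured TCP to a world target"""
    P,R,s=T(); return (R.T@(np.array(target)-P)*100).round(2)
def stems(w,lo,hi,box):
    x0,x1,y0,y1=box
    m=((w[...,2]>lo)&(w[...,2]<hi)&(w[...,0]>x0)&(w[...,0]<x1)&(w[...,1]>y0)&(w[...,1]<y1)).astype(np.uint8)
    k,lab,st,c=cv2.connectedComponentsWithStats(m)
    return [(st[i,:5].tolist(),w[lab==i].mean(0).round(4)) for i in range(1,k) if st[i,4]>15]
E
python3 - <<'E'
from h import *
P,R,s=T();print(P,s['finger_gap'],s['time_s'],s['q'].round(2));print(R.round(3))
box=(.52,.66,.15,.29)
for n in ['wrist','top','scene']:
    p=snap(n,n+'1.png');w=cloud(p);print(n,stems(w,.130,.142,box),stems(w,.08,.093,box))
print(tool([.5915,.221,.093]))
E
```

```text
[0.59087623 0.22157156 0.19542279] 0.08548402795015217 1.65 [0.36 0.29 0.41 1.69 0.   0.78]
[[ 0.911 -0.     0.411]
 [-0.411  0.     0.911]
 [-0.    -1.     0.   ]]
wrist [([318, 225, 20, 21, 331], array([0.5901, 0.2234, 0.135 ]))] [([304, 195, 47, 44, 1185], array([0.5869, 0.2247, 0.0882]))]
top [] [([179, 225, 22, 18, 199], array([0.5833, 0.2196, 0.0878]))]
scene [([429, 181, 8, 6, 37], array([0.5922, 0.2218, 0.1335]))] [([419, 196, 20, 16, 203], array([0.5957, 0.2197, 0.0862]))]
[ 0.09 10.27 -0.05]
```

View pics/wrist1.png

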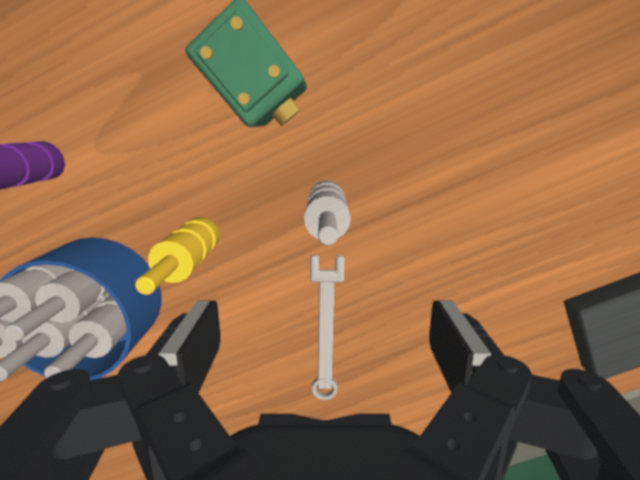

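The wrist view shows the spool stem centred between the fingers at (327,235). The measured axis is (0.5905, 0.2225), within about 1 mm of the TCP. Next I descend, grip and lift.

Emit:
{"method": "apply_moves", "body": {
  "series": [
    [[1, 0, 3.4, 0, 0, 0, 0], [1, 0, 6.8, 0.1, 0, 0, 0], [1, 0, 9, 0.1, 0, 0, 0], [1, 0, 10.2, 0.1, 0, 0, 0], [1, 0, 10.2, 0.1, 0, 0, 0], [0, 0, 10.2, 0.1, 0, 0, 0], [0, 0, 10.2, 0.1, 0, 0, 0], [0, 0, 10.2, 0.1, 0, 0, 0], [0, 0, 10.2, 0.1, 0, 0, 0], [0, 0, 10.2, 0.1, 0, 0, 0], [0, 0, 10.2, 0.1, 0, 0, 0], [0, 0, 10.2, 0.1, 0, 0, 0], [0, 0, 10.2, 0.1, 0, 0, 0], [0, 0, 10.2, 0.1, 0, 0, 0]]
  ],
  "newtons": 50
}}

```text
time_s: 2.97
position: [0.5924, 0.2219, 0.0939]
orientation: [-1.544, 0.332, -0.334]
wrist_force: [-0.2, -0.6, 5.7]
finger_gap: 0.0099
```

Run:
```python
from h import *
print(robot.sense()['finger_gap'],robot.sense()['wrist_force'])
p=snap('scene');im=cv2.cvtColor(p['pixels'],cv2.COLOR_RGB2BGR)
a=cv2.resize(im[100:270,330:520],None,fx=3,fy=3)
cv2.imwrite('pics/s2.png',a)
```

```text
0.009926452536233015 [-0.16104636 -0.55133396  5.68645439]
```

View pics/s2.png

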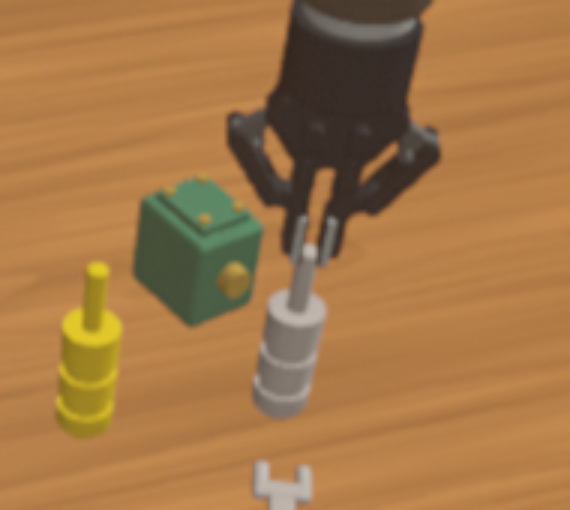

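Run:
```python
from h import *
P,R,s=T();print(P)
p=snap('scene');w=cloud(p)
def proj(p,X):
    c=np.array(p['R'])@X+p['t'];return (c[:2]/c[2]*[p['fx'],p['fy']]+[p['cx'],p['cy']]).round(1)
print('tcp px',proj(p,P),'stem top',proj(p,np.array([.591,.222,.135])),'foot',proj(p,np.array([.591,.222,0])))
for v,u in [(183,432),(181,432),(188,431),(192,430),(196,429),(185,438),(178,440),(180,428),(200,425),(215,424),(225,423),(232,423)]: print(v,u,w[v,u].round(4),p['pixels'][v,u])
p=snap('wrist','w2.png');w=cloud(p);box=(.52,.66,.15,.29)
print(stems(w,.130,.142,box),stems(w,.08,.093,box))
p=snap('top','t2.png')
```

```text
[0.59237176 0.22187688 0.09392747]
tcp px [429.2 199.7] stem top [432.4 182.5] foot [421.7 234.3]
183 432 [0.589  0.2226 0.1323] [193 183 175]
181 432 [0.586  0.2237 0.1346] [175 152 136]
188 431 [0.5953 0.2186 0.1258] [125 115 107]
192 430 [0.5968 0.2173 0.1175] [125 115 107]
196 429 [0.5966 0.217  0.1077] [124 114 106]
185 438 [0.6056 0.2257 0.1392] [118 114 107]
178 440 [0.6065 0.2261 0.1561] [119 114 106]
180 428 [0.5978 0.207  0.1491] [110 105  98]
200 425 [0.5885 0.2151 0.0917] [162 152 143]
215 424 [0.6018 0.2112 0.0649] [126 115 108]
225 423 [0.6021 0.2134 0.038 ] [127 116 108]
232 423 [0.6045 0.2152 0.0204] [156 146 137]
[([296, 285, 58, 49, 1048], array([0.5874, 0.2234, 0.1358])), ([279, 297, 17, 8, 84], array([0.5795, 0.2106, 0.1393])), ([354, 297, 17, 7, 79], array([0.5917, 0.2378, 0.1394]))] [([291, 227, 69, 59, 2581], array([0.5855, 0.2247, 0.0881]))]
```

View pics/w2.png

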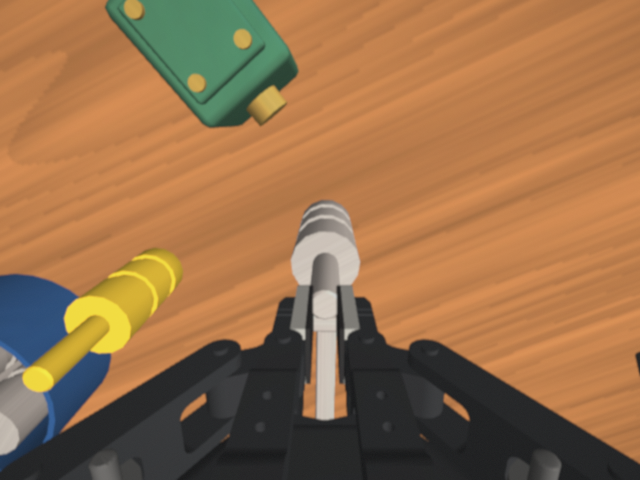

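Run:
```python
from h import *
P,R,s=T();print(P,s['q'])
def proj(p,X):
    c=np.array(p['R'])@X+p['t'];return (c[:2]/c[2]*[p['fx'],p['fy']]+[p['cx'],p['cy']]).round(1)
p=snap('wrist');w=cloud(p)
print('tcp',proj(p,P),'grasp',proj(p,P+[0,0,.0187]),'tip if 40 higher',proj(p,P+[0,0,.04]))
for c in (287,303,345,362):
  print(c,[(r,*((w[r,c]-P)@R*1000).round(0).astype(int)) for r in range(276,400,8)])
```

```text
[0.59236013 0.22189199 0.09392726] [3.58367430e-01 2.69660550e-01 1.89437265e-01 1.48925213e+00
 8.56146726e-05 7.83183773e-01]
tcp [325.7 271.7] grasp [325.9 287. ] tip if 40 higher [326.1 308.7]
287 [(276, np.int64(44), np.int64(93), np.int64(-31)), (284, np.int64(51), np.int64(93), np.int64(-32)), (292, np.int64(58), np.int64(93), np.int64(-32)), (300, np.int64(-7), np.int64(-45), np.int64(-16)), (308, np.int64(-7), np.int64(-52), np.int64(-15)), (316, np.int64(-8), np.int64(-59), np.int64(-15)), (324, np.int64(-7), np.int64(-64), np.int64(-14)), (332, np.int64(-13), np.int64(-79), np.int64(-13)), (340, np.int64(-13), np.int64(-83), np.int64(-12)), (348, np.int64(-12), np.int64(-86), np.int64(-12)), (356, np.int64(-13), np.int64(-90), np.int64(-11)), (364, np.int64(-12), np.int64(-93), np.int64(-11)), (372, np.int64(-17), np.int64(-103), np.int64(-10)), (380, np.int64(-17), np.int64(-105), np.int64(-10)), (388, np.int64(-18), np.int64(-110), np.int64(-9)), (396, np.int64(-17), np.int64(-111), np.int64(-9))]
303 [(276, np.int64(5), np.int64(6), np.int64(-13)), (284, np.int64(10), n
[... 1743 characters left out ...]
np.int64(-52), np.int64(14)), (316, np.int64(-7), np.int64(-58), np.int64(13)), (324, np.int64(-7), np.int64(-64), np.int64(13)), (332, np.int64(-13), np.int64(-79), np.int64(11)), (340, np.int64(-13), np.int64(-83), np.int64(11)), (348, np.int64(-9223372036854775808), np.int64(-9223372036854775808), np.int64(-9223372036854775808)), (356, np.int64(-13), np.int64(-90), np.int64(10)), (364, np.int64(-13), np.int64(-94), np.int64(10)), (372, np.int64(-17), np.int64(-103), np.int64(9)), (380, np.int64(-17), np.int64(-106), np.int64(8)), (388, np.int64(-17), np.int64(-109), np.int64(8)), (396, np.int64(-17), np.int64(-112), np.int64(8))]<stdin>:8: RuntimeWarning: invalid value encountered in cast
```

Both cameras agree that the real fingertips sit about 40 mm short of the reported TCP, so the fingers are pinching only the very top of the stem. In the wrist view the tips are at about (325,290) and the stem top is at (325,303). I'll reopen and go about 38 mm deeper.

Emit:
{"method": "apply_moves", "body": {
  "series": [
    [[1, 0, 0, 0, 0, 0, 0], [1, 0, 0, 0, 0, 0, 0], [1, 0, 0, 0, 0, 0, 0], [1, 0, 0, 0, 0, 0, 0], [1, 0, 0, 0, 0, 0, 0], [1, 0, 0, 0, 0, 0, 0], [1, 0, 2, 0, 0, 0, 0], [1, 0, 3.3, 0, 0, 0, 0], [1, 0, 3.8, 0, 0, 0, 0], [1, 0, 3.8, 0, 0, 0, 0]]
  ]
}}

```text
time_s: 4.05
position: [0.5909, 0.2213, 0.0532]
orientation: [-1.547, 0.335, -0.331]
wrist_force: [0.1, 0.9, 0.5]
finger_gap: 0.0853
```

Run:
```python
from h import *
P,R,s=T();print(P,s['finger_gap'],s['wrist_force'])
p=snap('wrist','w3.png');q=snap('scene')
w=cloud(p);v=(w-P)@R*1000
for lo in (-60,-50,-40,-30): # finger points nearest the tip
    m=(v[...,1]>lo)&(v[...,1]<lo+10)&(abs(v[...,2])>28)&(abs(v[...,2])<62)&(abs(v[...,0])<15)
    print(lo,m.sum(),v[m].mean(0) if m.any() else '')
a=cv2.resize(q['pixels'][100:270,330:520,::-1],None,fx=2.3,fy=2.8)
b=cv2.resize(p['pixels'][150:400,220:430,::-1],(360,a.shape[0]))
cv2.imwrite('pics/c3.png',np.hstack([a,b]))
```

```text
[0.59090309 0.22132368 0.05316529] 0.085259102403394 [0.05290859 0.86742519 0.49987195]
-60 1181 [ -3.29611539 -55.92284061  -0.9239264 ]
-50 33 [ -0.2955058  -49.62230476   0.60321197]
-40 0 
-30 0
```

View pics/c3.png

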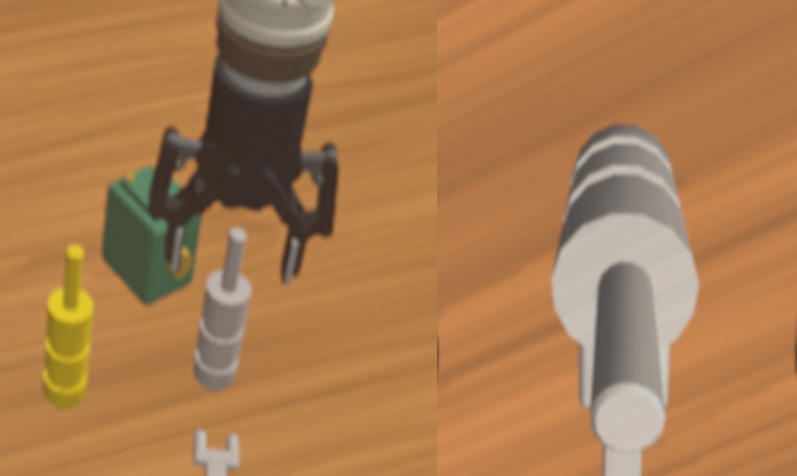

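The composite shows the open fingers straddling the stem, with the tips just above the body shoulder and the spool upright. I'll raise about 4 mm for closing swing, then close.

Emit:
{"method": "apply_moves", "body": {
  "series": [
    [[1, 0, -0.5, 0, 0, 0, 0], [0, 0, -0.5, 0, 0, 0, 0], [0, 0, -0.5, 0, 0, 0, 0], [0, 0, -0.5, 0, 0, 0, 0], [0, 0, -0.5, 0, 0, 0, 0], [0, 0, -0.5, 0, 0, 0, 0], [0, 0, -0.5, 0, 0, 0, 0], [0, 0, -0.5, 0, 0, 0, 0], [0, 0, -0.5, 0, 0, 0, 0], [0, 0, -0.5, 0, 0, 0, 0], [0, 0, -0.5, 0, 0, 0, 0], [0, 0, -1.5, 0, 0, 0, 0], [0, 0, -2.5, 0, 0, 0, 0], [0, 0, -2.5, 0, 0, 0, 0]]
  ],
  "newtons": 60
}}

```text
time_s: 5.32
position: [0.5926, 0.2218, 0.0825]
orientation: [-1.544, 0.332, -0.335]
wrist_force: [0.5, 0.7, -5.7]
finger_gap: 0.0124
```

Run:
```python
from h import *
P,R,s=T();print(P,s['finger_gap'],s['wrist_force'],s['ft_torque'])
p=snap('scene','s4.png');w=cloud(p)
q=snap('wrist');v=cloud(q);box=(.52,.66,.15,.29)
print('shoulder slice',stems(v,.095,.12,box))
m=(abs(v[...,0]-.59)<.03)&(abs(v[...,1]-.222)<.03)&(v[...,2]>.02)
h,e=np.histogram(v[m][:,2],np.arange(.02,.2,.005));print(list(zip(e.round(3),h)))
m=(abs(w[...,0]-.6)<.03)&(abs(w[...,1]-.215)<.022)&(w[...,2]>.003)&(w[...,2]<.08);a=w[m]
for l in np.arange(0,.08,.01):
  k=(a[:,2]>l)&(a[:,2]<l+.01); print(round(l,2),k.sum(),a[k].mean(0).round(4))
```

```text
[0.5925572  0.22176049 0.08245968] 0.012431001744496843 [ 0.51636416  0.67407938 -5.74766976] [ 0.03002605 -0.09880947  0.02361242]
shoulder slice [([284, 243, 83, 54, 2980], array([0.581 , 0.2264, 0.1085]))]
[(np.float64(0.02), np.int64(0)), (np.float64(0.025), np.int64(38)), (np.float64(0.03), np.int64(83)), (np.float64(0.035), np.int64(101)), (np.float64(0.04), np.int64(248)), (np.float64(0.045), np.int64(1)), (np.float64(0.05), np.int64(75)), (np.float64(0.055), np.int64(129)), (np.float64(0.06), np.int64(127)), (np.float64(0.065), np.int64(147)), (np.float64(0.07), np.int64(369)), (np.float64(0.075), np.int64(4)), (np.float64(0.08), np.int64(120)), (np.float64(0.085), np.int64(198)), (np.float64(0.09), np.int64(200)), (np.float64(0.095), np.int64(237)), (np.float64(0.1), np.int64(236)), (np.float64(0.105), np.int64(1645)), (np.float64(0.11), np.int64(723)), (np.float64(0.115), np.int64(141)), (np.float64(0.12), np.int64(293)), (np.float64(0.125), np.int64(518)), (np.float64(0.13), np.int64(612)), (np.float64(0.135), np.int64(626)), (np.float64(0.14), np.int64(736)), (np.float64(0.145), np.int64(771)), (np.float64(0.15), np.int64(845)), (np.float64(0.155), np.int64(1903)), (np.float64(0.16), np.int64(1457)), (np.float64(0.165), np.int64(1861)), (np.float64(0.17), np.int64(4072)), (np.float64(0.175), np.int64(1717)), (np.float64(0.18), np.int64(1452)), (np.float64(0.185), np.int64(1956)), (np.float64(0.19), np.int64(2321))]
0.0 3 [0.5994 0.215  0.004 ]
0.01 0 [nan nan nan]
0.02 20 [0.6027 0.2129 0.0269]
0.03 75 [0.6025 0.214  0.0349]
0.04 80 [0.6014 0.2153 0.0441]
0.05 56 [0.6027 0.2145 0.0554]
0.06 76 [0.6023 0.2137 0.0648]
0.07 86 [0.6009 0.2149 0.0739]<stdin>:10: RuntimeWarning: Mean of empty slice.
  ret = um.true_divide(
```

The spool is lifted. The wrist reads its weight (about 5.7 N), the foot is about 20 mm up and it hangs vertically. So foot z ≈ TCP z − 0.061. Next I lift high and carry it to above the 6° slot.

Emit:
{"method": "apply_moves", "body": {
  "series": [
    [[0, 0, -3, 0, 0, 0, 0], [0, 0, -6, 0, 0, 0, 0], [0, 0, -9, 0, 0, 0, 0], [0, 0, -12, 0, 0, 0, 0], [0, 0, -15.4, 0, 0, 0, 0], [0, 1.4, -15.4, -2.3, 0, 0, 0], [0, 2.8, -15.4, -4.6, 0, 0, 0], [0, 4.2, -15.4, -6.9, 0, 0, 0], [0, 5.6, -15.4, -9.2, 0, 0, 0], [0, 7, -15.4, -11.5, 0, 0, 0], [0, 8.5, -15.4, -13.8, 0, 0, 0], [0, 10, -15.4, -16.2, 0, 0, 0], [0, 11.5, -15.4, -18.6, 0, 0, 0], [0, 13, -15.4, -21, 0, 0, 0], [0, 14, -15.4, -22.6, 0, 0, 0], [0, 14.4, -15.4, -23.2, 0, 0, 0], [0, 14.4, -15.4, -23.2, 0, 0, 0], [0, 14.4, -15.4, -23.2, 0, 0, 0]]
  ]
}}

```text
time_s: 6.92
position: [0.6275, -0.0488, 0.2337]
orientation: [-1.545, 0.334, -0.333]
wrist_force: [0.0, -0.0, -6.0]
finger_gap: 0.0125
```

Run:
```python
from h import *
P,R,s=T();print(P,s['finger_gap'],s['wrist_force'],s['q'].round(2))
box=(.5,.67,-.14,.03)
for n in ('wrist','top','scene'):
    p=snap(n,n+'5.png');w=cloud(p)
    for a in stems(w,.1365,.148,box): print(n,a)
    m=(abs(w[...,2]-.0695)<.004)&(abs(w[...,0]-.587)<.08)&(abs(w[...,1]+.054)<.08)
    c=p['pixels'].astype(int);m&=(c[...,2]-c[...,0]>30)
    q=w[m][:,:2]
    f=least_squares(lambda x:np.hypot(*(q-x[:2]).T)-.064,[.587,-.054],loss='soft_l1',f_scale=.002)
    print(len(q),f.x.round(4),np.abs(f.fun).mean())
```

```text
[ 0.62745152 -0.04875602  0.23373805] 0.012503231421021312 [ 0.02797786 -0.01238956 -6.01728373] [-0.08  0.31  0.51  1.77  0.    0.35]
wrist ([258, 119, 20, 20, 311], array([ 0.5447, -0.057 ,  0.1412]))
wrist ([316, 119, 20, 20, 298], array([ 0.5622, -0.019 ,  0.1413]))
wrist ([288, 169, 19, 19, 278], array([ 0.5858, -0.0529,  0.1412]))
wrist ([231, 170, 20, 19, 286], array([ 0.5688, -0.0921,  0.1411]))
wrist ([344, 170, 19, 19, 277], array([ 0.6035, -0.0148,  0.1412]))
1412 [ 0.5862 -0.0534] 0.0011141702054005258
0 [ 0.587 -0.054] nan
scene ([281, 189, 7, 7, 35], array([ 0.5459, -0.0577,  0.1395]))
scene ([265, 201, 8, 7, 41], array([ 0.5705, -0.093 ,  0.1398]))
scene ([289, 203, 7, 6, 23], array([ 0.589 , -0.0552,  0.1397]))
scene ([312, 205, 8, 7, 39], array([ 0.6052, -0.015 ,  0.14  ]))
227 [ 0.5868 -0.0534] 0.001127935785516912<stdin>:11: RuntimeWarning: Mean of empty slice.
  ret = ret.dtype.type(ret / rcount)
```

View pics/wrist5.png

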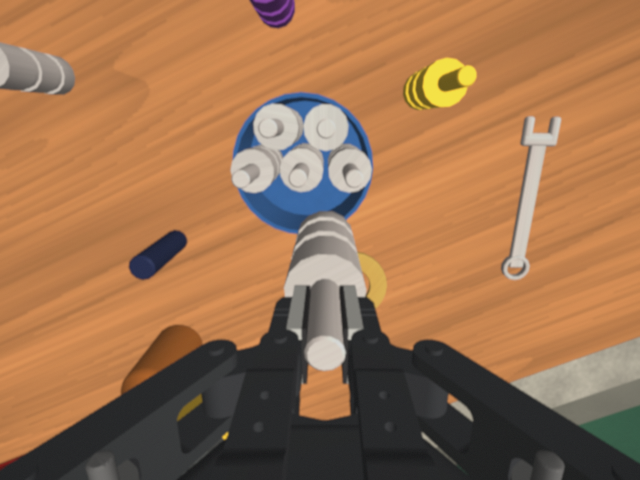

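Run:
```python
from h import *
P,R,s=T();p=snap('wrist');w=cloud(p);v=(w-P)@R*1000
c=p['pixels'].astype(int)
m=np.zeros((480,640),bool);m[330:375,303:348]=1
m&=(c.min(-1)>150)&(abs(v[...,0])<20)
print('stem top',m.sum(),np.median(v[m],0),v[m].min(0),v[m].max(0))
top=np.median(v[m][:,1])
# body shoulder disc: 47 mm below the stem top
k=(abs(v[...,1]-(top+47))<3)&(abs(v[...,0])<25)&(abs(v[...,2])<22);print('shoulder',k.sum(),v[k].min(0),v[k].max(0))
print('foot z',P[2]-top/1000-.135)
# lower body silhouette: centre column in tool z by height
for h in range(50,135,12):
    k=(abs(v[...,1]-(top+h))<3)&(abs(v[...,0])<25)&(abs(v[...,2])<25)
    if k.any(): a=v[k];print(h,k.sum(),'x min',a[:,0].min().round(1),'z',np.percentile(a[:,2],[1,99]).round(1))
```

```text
stem top 1085 [ -3.08050178 -74.99576017  -0.1587485 ] [ -9.43259177 -76.75530821  -6.62701375] [  4.56108702 -66.06123384   6.29437426]
shoulder 2213 [-20.8743442  -30.90208731 -19.33170235] [  0.38872512 -24.99599489  18.33186799]
foot z 0.17419474669318508
50 1115 x min -20.9 z [-18.5  17.1]
62 261 x min -20.8 z [-18.2  16.2]
74 141 x min -20.7 z [-18.  16.]
86 278 x min -20.7 z [-18.2  16.3]
98 149 x min -20.7 z [-18.3  16.3]
110 105 x min -20.4 z [-18.6  15.9]
122 113 x min -20.8 z [-17.9  16. ]
```

The pot centre is (0.586, −0.0534) and the slot at 6° is (0.627, −0.049). The held axis is about 2 mm back from the TCP along tool x. I'll correct that and lower in stages.

Emit:
{"method": "apply_moves", "body": {
  "series": [
    [[0, 0.15, 3, 0.05, 0, 0, 0], [0, 0.15, 6, 0.05, 0, 0, 0], [0, 0.15, 8, 0.05, 0, 0, 0], [0, 0.15, 9, 0.05, 0, 0, 0], [0, 0.15, 9, 0.05, 0, 0, 0], [0, 0.15, 10, 0.05, 0, 0, 0], [0, 0.15, 11, 0.05, 0, 0, 0], [0, 0.15, 11.5, 0.05, 0, 0, 0], [0, 0.15, 12, 0.05, 0, 0, 0], [0, 0.15, 12, 0.05, 0, 0, 0]]
  ]
}}

```text
time_s: 7.95
position: [0.6288, -0.0492, 0.1133]
orientation: [-1.545, 0.334, -0.332]
wrist_force: [-0.5, 0.1, -5.8]
finger_gap: 0.0127
```

No contact yet, and the foot is inside the rim. I'll continue down 4.4 cm more.

Emit:
{"method": "apply_moves", "body": {
  "series": [
    [[0, 0, 1, 0, 0, 0, 0], [0, 0, 2, 0, 0, 0, 0], [0, 0, 3, 0, 0, 0, 0], [0, 0, 3.6, 0, 0, 0, 0], [0, 0, 4, 0, 0, 0, 0], [0, 0, 4.3, 0, 0, 0, 0], [0, 0, 4.3, 0, 0, 0, 0]]
  ]
}}

```text
time_s: 8.53
position: [0.6289, -0.0492, 0.0705]
orientation: [-1.545, 0.334, -0.333]
wrist_force: [-0.1, 0.3, -6.3]
finger_gap: 0.0125
```

Emit:
{"method": "apply_moves", "body": {
  "series": [
    [[0, 0, 0.2, 0, 0, 0, 0], [0, 0, 0.4, 0, 0, 0, 0], [0, 0, 0.55, 0, 0, 0, 0], [0, 0, 0.55, 0, 0, 0, 0]]
  ]
}}

```text
time_s: 8.87
position: [0.6295, -0.0492, 0.0663]
orientation: [-1.545, 0.332, -0.334]
wrist_force: [-0.5, 0.2, -2.6]
finger_gap: 0.0124
```

Seated, with the weight transferring to the floor. I'll release to a small opening and go straight up.

Emit:
{"method": "apply_moves", "body": {
  "series": [
    [[0.36, 0, 0.6, 0, 0, 0, 0], [0.36, 0, 0.6, 0, 0, 0, 0], [0.36, 0, 0.6, 0, 0, 0, 0], [0.36, 0, 0.6, 0, 0, 0, 0], [0.36, 0, 0.6, 0, 0, 0, 0], [0.36, 0, 0.6, 0, 0, 0, 0], [0.36, 0, -2, 0, 0, 0, 0], [0.36, 0, -5, 0, 0, 0, 0], [0.36, 0, -9, 0, 0, 0, 0], [0.36, 0, -12, 0, 0, 0, 0], [0.36, 0, -12, 0, 0, 0, 0]]
  ]
}}

```text
time_s: 9.78
position: [0.6311, -0.0493, 0.1933]
orientation: [-1.544, 0.326, -0.341]
wrist_force: [1.3, -0.4, 1.1]
finger_gap: 0.0306
```

Run:
```python
from h import *
P,R,s=T();print(P,s['finger_gap'],s['wrist_force'])
p=snap('wrist');w=cloud(p)
for a in stems(w,.1365,.148,(.5,.67,-.14,.03)): print(a)
for n in ('top','scene'):
    w=cloud(snap(n));print(n,stems(w,.13,.142,(.35,.46,-.3,-.2)))
print('to b hover',tool([.403,-.2505,.165]))
```

```text
[ 0.63106784 -0.04932555  0.19326355] 0.03058227358233135 [ 1.32167728 -0.42945186  1.06010284]
([244, 111, 24, 24, 445], array([ 0.5446, -0.057 ,  0.1411]))
([313, 112, 23, 24, 418], array([ 0.5621, -0.019 ,  0.1412]))
([213, 171, 23, 23, 392], array([ 0.5687, -0.092 ,  0.1411]))
([280, 170, 22, 23, 379], array([ 0.5857, -0.0528,  0.1411]))
([346, 171, 22, 22, 383], array([ 0.6033, -0.0148,  0.1411]))
([314, 224, 21, 22, 347], array([ 0.6273, -0.0485,  0.141 ]))
top [([453, 341, 9, 9, 61], array([ 0.4008, -0.2505,  0.135 ]))]
scene [([166, 165, 7, 6, 36], array([ 0.403 , -0.2512,  0.1336]))]
to b hover [-12.32   2.05 -27.67]
```

The first spool stands at (0.6273, −0.0485) with its top at 0.141 m, as required, and the others are unmoved. Next I go to the second spool, turning the jaw 30° so the fingers will later fit between neighbouring stems.

Emit:
{"method": "apply_moves", "body": {
  "series": [
    [[1, -1.5, 0, -3.5, 0, -0.1, 0], [1, -3, 0, -7, 0, -0.2, 0], [1, -4.5, 0, -10.5, 0, -0.3, 0], [1, -6, 0, -14, 0, -0.4, 0], [1, -7.5, 0, -17.5, 0, -0.5, 0], [1, -9, 0, -21, 0, -0.524, 0], [1, -10.7, 0, -24.5, 0, -0.524, 0], [1, -12.3, 0, -27.7, 0, -0.524, 0], [1, -12.3, 1, -27.7, 0, -0.524, 0], [1, -12.3, 2, -27.7, 0, -0.524, 0], [1, -12.3, 2, -27.7, 0, -0.524, 0], [1, -12.3, 2, -27.7, 0, -0.524, 0], [1, -12.3, 2, -27.7, 0, -0.524, 0]]
  ]
}}

```text
time_s: 11.02
position: [0.4034, -0.2501, 0.1652]
orientation: [-1.569, -0.078, 0.08]
wrist_force: [-0.2, 0.3, 0.2]
finger_gap: 0.0851
```

Run:
```python
from h import *
P,R,s=T();print(P,s['finger_gap'],s['wrist_force']);print(R.round(3))
p=snap('wrist');w=cloud(p)
r=stems(w,.131,.141,(.33,.47,-.32,-.18));print(r)
X=r[0][1];print('to grasp',tool([X[0],X[1],.0585]))
```

```text
[ 0.40343907 -0.25005198  0.16518042] 0.08512009223622577 [-0.21336153  0.28854219  0.17240516]
[[ 0.995 -0.001 -0.101]
 [ 0.101  0.001  0.995]
 [-0.001 -1.     0.001]]
[([312, 237, 23, 23, 414], array([ 0.4004, -0.2516,  0.1351]))]
to grasp [-0.33 10.7  -0.11]
```

Emit:
{"method": "apply_moves", "body": {
  "series": [
    [[1, -0.3, 3, -0.1, 0, 0, 0], [1, -0.3, 6, -0.1, 0, 0, 0], [1, -0.3, 8.5, -0.1, 0, 0, 0], [1, -0.3, 10, -0.1, 0, 0, 0], [1, -0.3, 10.6, -0.1, 0, 0, 0], [1, -0.3, 10.6, -0.1, 0, 0, 0], [0, -0.3, 10.6, -0.1, 0, 0, 0], [0, -0.3, 10.6, -0.1, 0, 0, 0], [0, -0.3, 10.6, -0.1, 0, 0, 0], [0, -0.3, 10.6, -0.1, 0, 0, 0], [0, -0.3, 10.6, -0.1, 0, 0, 0], [0, -0.3, 10.6, -0.1, 0, 0, 0], [0, -0.3, 10.6, -0.1, 0, 0, 0], [0, -0.3, 10.6, -0.1, 0, 0, 0], [0, -0.3, 10.6, -0.1, 0, 0, 0], [0, -0.3, 10.6, -0.1, 0, 0, 0], [0, -0.3, 9.6, -0.1, 0, 0, 0], [0, -0.3, 8.6, -0.1, 0, 0, 0], [0, -0.3, 8.6, -0.1, 0, 0, 0]]
  ],
  "newtons": 60
}}

```text
time_s: 12.65
position: [0.4006, -0.2527, 0.0817]
orientation: [-1.571, -0.079, 0.077]
wrist_force: [0.7, -0.4, -2.7]
finger_gap: 0.0123
```

Emit:
{"method": "apply_moves", "body": {
  "series": [
    [[0, 0, -2, 0, 0, 0, 0], [0, 0, -5, 0, 0, 0, 0], [0, 0, -8, 0, 0, 0, 0], [0, 0, -11, 0, 0, 0, 0], [0, 0, -14, 0, 0, 0, 0], [0, 0, -15.5, 0, 0, 0, 0], [0, 0, -15.5, 0, 0, 0, 0], [0, 0, -15.5, 0, 0, 0, 0]]
  ]
}}

```text
time_s: 13.32
position: [0.4004, -0.2524, 0.2346]
orientation: [-1.57, -0.078, 0.077]
wrist_force: [0.6, -0.2, -4.8]
finger_gap: 0.0126
```

```bash
cat >> h.py <<'E'
def held():
    P,R,s=T();p=snap('wrist');w=cloud(p);v=(w-P)@R*1000;c=p['pixels'].astype(int)
    m=np.zeros((480,640),bool);m[320:385,295:356]=1
    m&=(c.min(-1)>150)&(abs(v[...,0])<20)&(v[...,1]<-70)
    top=np.median(v[m][:,1]);print('top',np.median(v[m],0).round(1),'foot z',(P[2]-top/1000-.135).round(4),'F',s['wrist_force'].round(1),P,s['finger_gap'])
    for h in range(50,135,14):
        k=(abs(v[...,1]-(top+h))<3)&(abs(v[...,0])<30)&(abs(v[...,2])<25)
        if k.any(): a=v[k];print(h,k.sum(),'x min',a[:,0].min().round(1),'z',np.percentile(a[:,2],[1,99]).round(1))
E
python3 - <<'E'
from h import *
held();P,R,s=T();print(tool([.6105,-.087,P[2]]))
E
```

```text
top [ -0.4 -75.    0.1] foot z 0.1746 F [ 0.6 -0.2 -4.8] [ 0.4003586  -0.25240858  0.23459521] 0.012637499242904178
50 975 x min -18.3 z [-17.8  17.4]
64 259 x min -18.3 z [-17.2  17.2]
78 6 x min -17.0 z [-12.8   7. ]
92 173 x min -17.9 z [-17.1  17.7]
106 43 x min -17.9 z [-16.9  15.3]
120 118 x min -18.0 z [-17.2  17.5]
[ 2.259e+01 -1.000e-02  1.435e+01]
```

The second spool is held vertically with its axis within 1 mm of the TCP. I'll carry it to above the remaining slot.

Emit:
{"method": "apply_moves", "body": {
  "series": [
    [[0, 1.5, 0, 1, 0, 0, 0], [0, 4, 0, 2.6, 0, 0, 0], [0, 7, 0, 4.5, 0, 0, 0], [0, 10, 0, 6.4, 0, 0, 0], [0, 13, 0, 8.3, 0, 0, 0], [0, 16, 0, 10.2, 0, 0, 0], [0, 19, 0, 12.1, 0, 0, 0], [0, 21.5, 0, 13.7, 0, 0, 0], [0, 22.5, 0, 14.35, 0, 0, 0], [0, 22.5, 0, 14.35, 0, 0, 0], [0, 22.5, 0, 14.35, 0, 0, 0], [0, 22.5, 0, 14.35, 0, 0, 0]]
  ]
}}

```text
time_s: 14.37
position: [0.6089, -0.0874, 0.2335]
orientation: [-1.569, -0.076, 0.079]
wrist_force: [-1.1, -0.7, -4.8]
finger_gap: 0.0123
```

Run:
```python
from h import *
held();p=snap('wrist');w=cloud(p)
for a in stems(w,.1365,.148,(.5,.67,-.14,.03)): print(a)
m=(abs(w[...,2]-.0695)<.004)&(abs(w[...,0]-.587)<.08)&(abs(w[...,1]+.054)<.08)
c=p['pixels'].astype(int);m&=(c[...,2]-c[...,0]>30);q=w[m][:,:2]
print(least_squares(lambda x:np.hypot(*(q-x[:2]).T)-.064,[.587,-.054],loss='soft_l1',f_scale=.002).x)
P,R,s=T();print(tool([.610,-.0872,P[2]]))
```

```text
top [ -0.5 -75.    0.1] foot z 0.1735 F [-1.1 -0.7 -4.8] [ 0.608893   -0.08744999  0.23347795] 0.012262335648045138
50 1001 x min -18.4 z [-17.7  17.7]
64 263 x min -18.3 z [-17.   17.7]
78 8 x min -17.5 z [-15.7   5.5]
92 172 x min -18.3 z [-17.1  17.9]
106 49 x min -17.9 z [-16.9  17.2]
120 124 x min -18.1 z [-17.   17.9]
([366, 135, 19, 20, 298], array([ 0.5445, -0.0575,  0.1412]))
([315, 164, 19, 19, 278], array([ 0.5687, -0.0926,  0.1412]))
([412, 164, 20, 20, 287], array([ 0.562 , -0.0196,  0.1411]))
([364, 191, 18, 19, 268], array([ 0.5856, -0.0536,  0.1411]))
([409, 218, 19, 18, 264], array([ 0.6032, -0.0153,  0.141 ]))
([363, 243, 17, 18, 246], array([ 0.6273, -0.0491,  0.1411]))
[ 0.58643335 -0.05351084]
[ 0.11 -0.    0.05]
```

Emit:
{"method": "apply_moves", "body": {
  "series": [
    [[0, 0, 3, 0, 0, 0, 0], [0, 0, 6, 0, 0, 0, 0], [0, 0, 8, 0, 0, 0, 0], [0, 0, 9, 0, 0, 0, 0], [0, 0, 9, 0, 0, 0, 0], [0, 0, 10, 0, 0, 0, 0], [0, 0, 11, 0, 0, 0, 0], [0, 0, 11.5, 0, 0, 0, 0], [0, 0, 12, 0, 0, 0, 0], [0, 0, 12, 0, 0, 0, 0]]
  ]
}}

```text
time_s: 15.3
position: [0.6094, -0.087, 0.1138]
orientation: [-1.569, -0.077, 0.079]
wrist_force: [1.0, -0.1, -5.5]
finger_gap: 0.0124
```

Emit:
{"method": "apply_moves", "body": {
  "series": [
    [[0, 0, 1, 0, 0, 0, 0], [0, 0, 2, 0, 0, 0, 0], [0, 0, 3, 0, 0, 0, 0], [0, 0, 3.6, 0, 0, 0, 0], [0, 0, 4, 0, 0, 0, 0], [0, 0, 4.3, 0, 0, 0, 0], [0, 0, 4.5, 0, 0, 0, 0], [0, 0, 4.7, 0, 0, 0, 0], [0, 0, 4.7, 0, 0, 0, 0]]
  ]
}}

```text
time_s: 16.05
position: [0.6097, -0.0871, 0.0676]
orientation: [-1.569, -0.078, 0.078]
wrist_force: [-0.5, 0.6, -4.1]
finger_gap: 0.0128
```

Emit:
{"method": "apply_moves", "body": {
  "series": [
    [[0, 0, 0.15, 0, 0, 0, 0], [0, 0, 0.25, 0, 0, 0, 0], [0, 0, 0.25, 0, 0, 0, 0], [0, 0, 0.25, 0, 0, 0, 0]]
  ]
}}

```text
time_s: 16.38
position: [0.6102, -0.0871, 0.0662]
orientation: [-1.57, -0.079, 0.077]
wrist_force: [-0.7, 0.4, 5.1]
finger_gap: 0.0123
```

Run:
```python
from h import *
held()
```

```text
top [ -0.5 -75.1   0.1] foot z 0.0063 F [-0.7  0.4  5.1] [ 0.61016365 -0.08709726  0.06622282] 0.012273261762899895
50 1191 x min -29.9 z [-17.5  24.9]
64 196 x min -29.8 z [-17.3  24.8]
78 76 x min -30.0 z [-24.9  24.5]
92 117 x min -12.3 z [-24.9  24.8]
106 59 x min -10.0 z [-24.9  24.5]
120 58 x min -8.2 z [-24.7  24.8]
134 105 x min -2.9 z [-22.3  24.5]
```

The foot is at 0.006 m, on the pot floor, with firm contact. Release to a small opening and retreat up.

Emit:
{"method": "apply_moves", "body": {
  "series": [
    [[0.36, 0, 0, 0, 0, 0, 0], [0.36, 0, 0, 0, 0, 0, 0], [0.36, 0, 0, 0, 0, 0, 0], [0.36, 0, 0, 0, 0, 0, 0], [0.36, 0, 0, 0, 0, 0, 0], [0.36, 0, 0, 0, 0, 0, 0], [0.36, 0, -2, 0, 0, 0, 0], [0.36, 0, -5, 0, 0, 0, 0], [0.36, 0, -9, 0, 0, 0, 0], [0.36, 0, -13, 0, 0, 0, 0], [0.36, 0, -16, 0, 0, 0, 0], [0.36, 0, -16, 0, 0, 0, 0]]
  ]
}}

```text
time_s: 17.43
position: [0.6113, -0.0873, 0.2326]
orientation: [-1.571, -0.085, 0.071]
wrist_force: [1.3, -0.1, 0.7]
finger_gap: 0.0306
```

Run:
```python
from h import *
P,R,s=T();print(P,s['finger_gap'],s['wrist_force'],s['time_s'])
p=snap('wrist','w9.png');w=cloud(p);r=stems(w,.1365,.148,(.5,.67,-.14,.03))
c=np.array([.5864,-.0534])
for a in r: d=a[1][:2]-c;print(a,np.hypot(*d).round(4),np.degrees(np.arctan2(d[1],d[0])).round(0))
q=snap('scene');a=cv2.resize(q['pixels'][130:320,150:450,::-1],(450,285))
b=cv2.resize(p['pixels'][:,:,::-1],(380,285));cv2.imwrite('pics/c9.png',np.hstack([a,b])[:,:800])
```

```text
[ 0.61125646 -0.08731219  0.23256851] 0.030592799816515734 [ 1.30698176 -0.05173826  0.69849581] 17.4333
([366, 130, 20, 20, 305], array([ 0.5445, -0.0575,  0.1411])) 0.0421 -174.0
([315, 159, 19, 20, 289], array([ 0.5685, -0.0925,  0.1412])) 0.043 -115.0
([413, 160, 21, 20, 300], array([ 0.562 , -0.0196,  0.1409])) 0.0417 126.0
([364, 187, 19, 19, 275], array([ 0.5856, -0.0535,  0.1411])) 0.0008 -173.0
([317, 215, 18, 18, 253], array([ 0.6107, -0.0872,  0.1412])) 0.0416 -54.0
([410, 214, 19, 19, 268], array([ 0.6033, -0.0152,  0.141 ])) 0.0418 66.0
([363, 239, 18, 19, 255], array([ 0.6273, -0.0491,  0.1409])) 0.0411 6.0
```

View pics/c9.png

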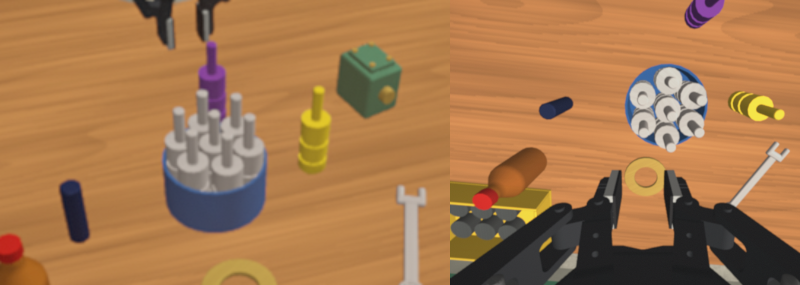

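All seven stand upright in the pot, centred at about (667,108) in the right half of the composite. Every stem top is at 0.141 m, and the bystanders are untouched. The gripper is well clear, so I'm handing in.

```bash
python3 -c "
from plant import robot
print(robot.job_done())"
```

```text
the job is handed in; nothing more can be done
None
```

Both loose nickel spools are now in the blue pot with the other five. I lowered each to floor contact before releasing it, and handed the job in at about 17.5 s.

**Final check:** The last wrist image shows seven stem tops, all at 0.141 m, which is right for spools standing on the pot floor. One is in the middle and six are round it, 41–43 mm from the axis at about 60° spacing. In the last pictures nothing had tipped over and the bystanders and look-alikes looked untouched; I did not measure their positions.

**What disagreed:** The real fingertips sat about 40 mm short of the reported tool point, and the finger gap read about 12 mm on the 14 mm stem. Because of this, my first grip only pinched the very top of one stem. I reopened and gripped lower, and the spool stayed upright. The highest force reading at the end of any move was about 6 N.

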